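# Warm a jar: load the warmer drawer and set its dial

## Robot

A 7-joint arm with a two-finger parallel gripper is mounted at the origin on a cart in front of the work surface, level with it; the furniture and walls round the work are solid. World frame = base frame: x ahead of the robot, y to its left, z up, the work surface at z = 0. Lengths are in m, angles in rad, forces in N, time in s.
With the tool pointing down it reaches from about 0.35 to 0.9 m from the base axis. Payload 8.1 kg.
Tool frame: the origin (TCP) lies midway between the tips of the shut fingers; the grasp point (between the pads) lies 19 mm behind it; z points along the fingers, y is the line along which they close (so a half turn about z gives the same grasp; the last joint's range is limited). The gripper opens to 92 mm and grips with 3 to 60 N. Pads are 19 mm wide; open, the fingers measure 130 mm over their backs; the gripper's body (75 mm by 190 mm) begins 47 mm behind the grasp point.
Start: joints at [-1.273, 0.434, 0.025, 1.573, -0.012, 1.134, -0.075], TCP at [0.244, 0.575, 0.227] pointing down, gripper open.
Joint ranges: [-2.62, 2.62], [-0.44, 2.09], [-1.27, 1.32], [0.08, 2.57], [-1.32, 4.46], [0.12, 2], [-2.74, 2.74]. Speed limits (rad/s): [2.22, 2.22, 3.01, 3.01, 3.14, 3.14, 3.14].

## Interface

Orientations are given as [roll, pitch, yaw] about the fixed x, y, z axes, in that order (R = Rz(yaw) Ry(pitch) Rx(roll)).
In Python, from cell import status, vision, arm gives the robot as it stands.
- The arm moves only by the shell command python3 -m crank 'ROWS' [OPENING] [FORCE]. ROWS is JSON, a list of rows, each a list of 6 numbers: the shift along the tool's x, y, z each as a share of 0.05 m, from -1 to 1, then the turn, a rotation vector about the tool's x, y, z each as a share of 0.08 rad, from -1 to 1. A call has 1 to 20 rows; each row shifts and turns the commanded pose from where the row before left it, along the tool's axes as they then stand; what a row does not reach is not made up. A row lasts 1/8 s, in which the tool goes at most 62.5 mm and 10.7 degrees, less where a joint would pass 70% of its speed; a pose out of reach is approached as far as the arm can. A call with a number of a shift or a turn outside -1 to 1 is refused whole. A call with a gripper value outside its range is refused whole. OPENING is the opening, from -1 (shut) to 1 (fully open), set as the call begins (- or left out, the last holds). The fingers move at their own pace and stop on an object; FORCE is the grip in N (left out, the last holds). Time passes only in rows, so rows that do not move let the fingers close. It gives the time, the measured TCP pose, the force, the opening and the grip force at its end, in the units of the state.
- status.get_obs(): the state, without advancing time (a new reading comes with each control period).
- vision.get_image(name): name is "scene" or "side" or "wrist"; returns a dict with "img" (400x640x3 uint8, red, green, blue), "camera_matrix" (3x3 intrinsics, pixels), "R" (3x3) and "t" (3): a world point X has camera coordinates R X + t. Camera axes: x right, y down, z forward; pixel columns grow to the right and rows downward; lengths in m; the calibration is good to about 2 mm. A picture is of the moment at which its call begins. There is no depth.
- arm.finish_job(): hands the job in; it is judged then, once.
The state is a dict: "clock": time; "joint_positions": joint angles; "qd": joint speeds; "joint_efforts": joint torques, N m; "ee_pos": TCP position; "ee_rot": TCP orientation; "ft_force": force on the tool from outside, world axes, zero at the start; "wrist_torque": the same for the moment, N m; "opening": finger opening in m; "grasp_force": force on a finger pad.
Only numpy, scipy, OpenCV 4.12 (cv2) and the standard library are available. Lean on these libraries where they do the work, as an engineer would, in place of code of your own. Each camera call takes 0.05 s, during which the arm holds its last target. There are 200 camera calls.

## Task

Warm up the smallest of the three screw-lid jars: stand it gently upright in the open drawer of the white bench warmer (no dropping) and slide the drawer fully shut. Then turn the dial on top of the warmer clockwise until its pointer stands at the little brass setting clip on the scale. Leave the clip itself and the two other jars where they are.

Things in the scene. Friction and masses are not known exactly. Their poses are not given: they have to be found in the camera images.
- small_jar: the jar to warm: the smallest of the three screw-lid jars, a round squat jar 48 mm in diameter and 40 mm high, 0.12 kg or so; its lid is the top 12 mm. Origin at the centre of its underside, z up
- wide_jar: another screw-lid jar, 59 mm in diameter, 46 mm high, to be left alone. Origin at the centre of its underside. It and the small jar may swap places
- tall_jar: another screw-lid jar, the largest, 63 mm in diameter, 66 mm high, to be left alone. Origin at the centre of its underside
- warmer: the bench warmer, fixed to the table: a low white box 160 mm deep (x), 170 mm wide (y), 80 mm high, with one drawer at its front and a dial on its top. Origin at the centre of its underside; its front faces its own -x, roughly towards the robot.
- drawer (a joint): how far the warmer's drawer is pulled out (m): 0 is fully shut, up to 0.105; it slides out along the warmer's -x and stays where it is left (friction about 1.5 N). It starts 90 to 105 mm open
- drawer_floor (a point): centre of the drawer's inner floor (138 mm in x, 146 mm in y), 12 mm above the table; moves with the drawer, axes as the warmer's. Side walls rise 23 mm above it; the front panel (inner face at x = -69 mm from here, 10 mm thick) rises 49 mm. Only the part pulled out is open from above, the rest is under the warmer, whose opening is 52 mm high above this floor
- drawer_pull (a point): middle of the drawer's steel bar pull: a horizontal bar 8 mm thick, 74 mm long (y), 16 mm in front of the drawer's front panel, 40 mm above the table; moves with the drawer
- dial (a joint): angle of the thermostat dial (rad), clockwise seen from above, range 0 to 4.71, stays where it is left (friction 0.04 N m). At 0 its pointer shows 45 degrees to the left of the warmer's front (direction (-1, 1) in the warmer's axes); at 2.36 it points straight to the warmer's back
- dial_grip (a point): point on the dial's upright axis at the height to grip, 28 mm above the scale plate (the plate is 82 mm above the table). The grip is a bar 13 mm thick, 44 mm long, that stands from 12 to 36 mm above the plate on a round skirt of radius 25 mm; the bar lies along the pointer's direction (point axes: at joint value 0 as the warmer's, turning with the dial)
- dial_pointer (a point): tip of the dial's pointer, 44 mm from the dial's axis; turns with the dial. The pointer is the narrow nose that juts from the skirt at one end of the bar, with a white line on it
- set_clip (a joint): angle at which the setting clip sits on the scale (rad), in the same zero and direction as the dial's angle: the dial is set when both angles agree
- set_clip_point (a point): where the pointer's tip has to come: just inside the nose of the setting clip, 44 mm from the dial's axis. The clip is a brass tab 9 mm wide on the rim of the round scale plate (radius 58 mm), up to 12 mm above the plate; it can slide round the rim if knocked
- pill_press: the green hand press, fixed, an obstacle 0.30 m tall between the warmer's drawer and the jars: it fills about x -0.10 to 0.10, y -0.06 to 0.07 from its origin (centre of its foot on the table). Carry things over it or round behind it
Things that resemble listed ones, but are neither listed nor needed, are in the scene too. Leave any orange look-alike of the small_jar alone.

How it is judged:
On the way, in this order (a step that is already met when the one before it is completed fails the run):
1. the small jar stands upright in the drawer, let go (x of small_jar in the frame of drawer_floor between -0.05 and 0.05 m and y of small_jar in the frame of drawer_floor between -0.054 and 0.054 m and z of small_jar in the frame of drawer_floor between -0.004 and 0.004 m and angle between small_jar's own z axis and vertical below 0.1 rad and contact force between small_jar and the fingers below 0.1 N), for 0.2 s.
2. the drawer is fully shut (within 4 mm) (value of joint drawer below 0.004 m), for 0.2 s.
3. the dial's pointer tip is within 4.6 mm (6 degrees) of the clip (distance between dial_pointer and set_clip_point below 0.0046 m), for 0.2 s.
At the end, for the whole second after the job is handed in: The small jar stands upright (within 0.1 rad) on the drawer's floor, the drawer is shut to within 4 mm, and the tip of the dial's pointer is within 4.6 mm (6 degrees) of the setting clip's point (x of small_jar in the frame of drawer_floor between -0.05 and 0.05 m and y of small_jar in the frame of drawer_floor between -0.054 and 0.054 m and z of small_jar in the frame of drawer_floor between -0.004 and 0.004 m and angle between small_jar's own z axis and vertical below 0.1 rad and value of joint drawer below 0.004 m and distance between dial_pointer and set_clip_point below 0.0046 m); the robot touches nothing.
It fails at once if the small jar is dropped (moves faster than 0.6 m/s with no finger on it, a fall of about 2 cm) (linear speed of small_jar above 0.6 m/s and contact force between small_jar and the fingers below 0.05 N).
It fails at once if the setting clip is shifted along the scale by more than 4 mm (distance of set_clip_point from where it was at the start of the episode above 0.004 m).
It fails at once if one of the two other jars is moved more than 3 cm (distance of any of wide_jar, tall_jar from where it was at the start of the episode above 0.03 m).
It also fails if it takes over 64 s, if anything falls off the work surface, if the arm or the gripper's body presses on something with over 40 N, if the wrist force passes 120 N, or if a joint passes its speed limit or range.

## Working session

There is one attempt and no reset: what is moved stays moved. The work goes in short steps, Python scripts to look and compute and a shell command to move; the robot and the scene stay as the last step left them, time stands still between calls to the robot, and variables do not carry over. Pictures are saved under pics/ and viewed, at most 11 in all, crops included, and the job is handed in when it is done.

```bash
ls; mkdir -p pics
cat > h.py <<'E'
import numpy as np,cv2
from cell import status,vision,arm
def pic(n,f=None):
    d=vision.get_image(n)
    if f: cv2.imwrite('pics/'+f,d['img'][:,:,::-1])
    return d
def ray(d,u,v):
    K,R,t=map(np.array,(d['camera_matrix'],d['R'],d['t']))
    c=-R.T@t; r=R.T@np.linalg.inv(K)@np.array([u,v,1.]); return c,r/np.linalg.norm(r)
def onz(d,u,v,z):
    c,r=ray(d,u,v); return c+r*(z-c[2])/r[2]
def proj(d,X):
    p=np.array(d['camera_matrix'])@(np.array(d['R'])@np.array(X)+np.array(d['t'])); return p[:2]/p[2]
E
python3 - <<'E'
from h import *
import pickle
s=status.get_obs(); print(s['ee_pos'],s['ee_rot'],s['opening'],s['clock'])
D={n:pic(n,n+'0.png') for n in('scene','side','wrist')}
pickle.dump(D,open('d0.pkl','wb'))
for n in D: print(n,ray(D[n],320,200))
E
```

```text
pics
[0.24370993 0.57497942 0.22595771] [-3.14005027e+00  1.85656542e-04  2.74077840e+00] 0.09190773140979558 0.0
scene (array([1.00731475, 0.92532776, 0.93919906]), array([-0.37086652, -0.61232418, -0.69822427]))
side (array([0.36512638, 1.28257497, 0.82058898]), array([ 0.12435507, -0.84141714, -0.52588307]))
wrist (array([0.16686135, 0.60766368, 0.38430245]), array([ 0.28284406, -0.13038618, -0.95026243]))
```

View pics/scene0.png

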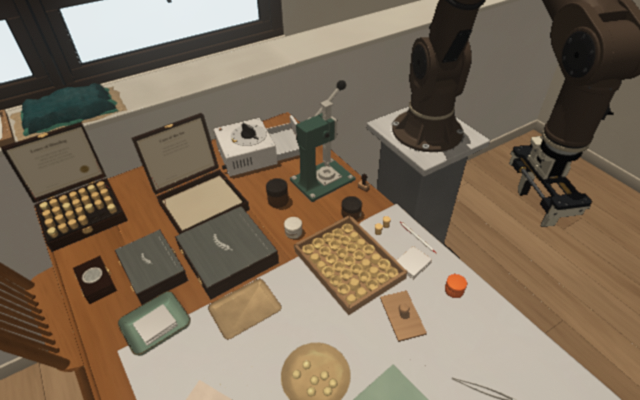

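View pics/side0.png

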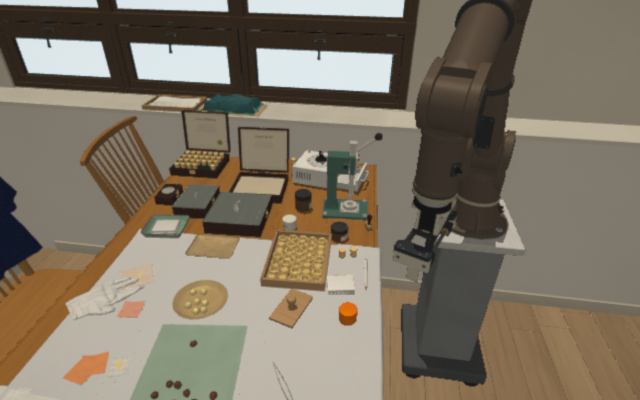

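The candidates for the small jar are:
- dark jar at scene (277,190)
- dark jar at (351,208)
- pale jar at (293,228)
- orange look-alike at (456,286), which I leave alone

Next I'll check these with a close crop and measure their sizes.

Run:
```python
from h import *
import pickle
D=pickle.load(open('d0.pkl','rb'))
a=D['scene']['img'][85:255,205:395,::-1]; b=D['side']['img'][140:260,260:400,::-1]
a=cv2.resize(a,None,fx=3,fy=3,interpolation=cv2.INTER_CUBIC)[:,:]; 
cv2.imwrite('pics/c1.png',a)
b=cv2.resize(b,None,fx=5,fy=5,interpolation=cv2.INTER_CUBIC)[:600]
cv2.imwrite('pics/c2.png',b)
for u,v in((277,205),(351,216),(293,237),(456,296)): print(u,v,onz(D['scene'],u,v,0).round(3))
```

```text
277 205 [0.627 0.051 0.   ]
351 216 [0.468 0.206 0.   ]
293 237 [0.648 0.186 0.   ]
456 296 [0.405 0.565 0.   ]
```

View pics/c1.png

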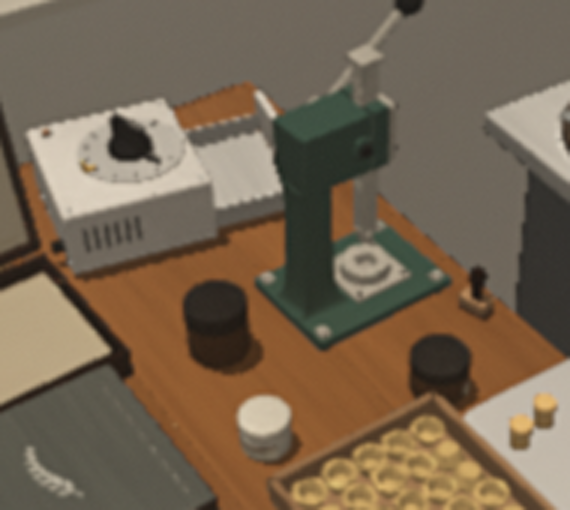

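View pics/c2.png

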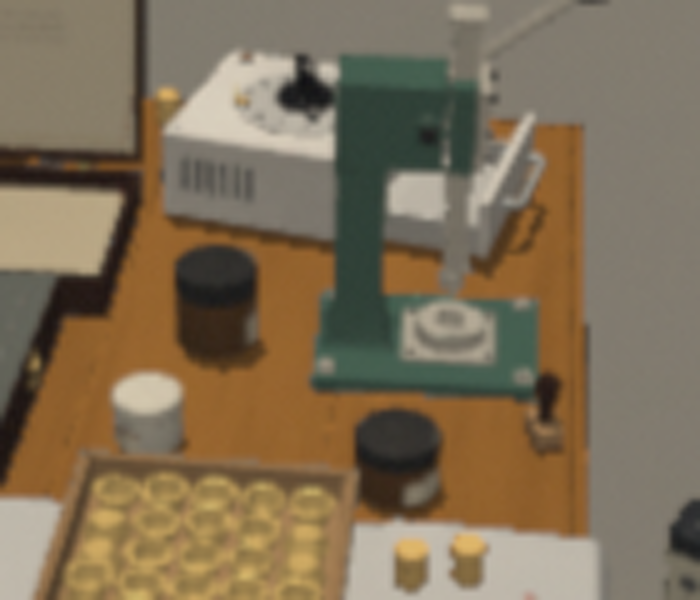

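The two dark amber jars are the tall one (scene 277,190) and the wide one (351,208). The pale jar at scene (293,228) is the smallest, so I'll measure its size to confirm. The clip sits at about (234,141), and the drawer opens at the right of the warmer.

Run:
```python
from h import *
import pickle
D=pickle.load(open('d0.pkl','rb')); S,Q=D['scene'],D['side']
s=lambda x,y:(205+x/3-.33,85+y/3-.33); q=lambda x,y:(260+x/5-.4,140+y/5-.4)
def P(l,f,d,x,y,z): print(l,onz(d,*f(x,y),z).round(4))
for n,x,y,z in(('L',237,412,.04),('R',292,412,.04),('far',264,397,.04),('near',264,430,.04),('Bbase',264,461,0)): P('jar S '+n,s,S,x,y,z)
for n,x,y,z in(('L',112,390,.04),('R',183,390,.04),('far',147,373,.04),('near',147,406,.04)): P('jar Q '+n,q,Q,x,y,z)
for n,x,y in(('a',28,138),('b',163,100),('c',214,182),('d',68,213)): P('warmer top '+n,s,S,x,y,.08)
for n,x,y in(('a',237,52),('d',165,130)): P('warmer topQ '+n,q,Q,x,y,.08)
for n,x,y,z in(('plateL',79,158,.082),('plateR',186,145,.082),('plT',128,118,.082),('plB',133,182,.082),('clip',88,168,.09),('nose',157,161,.09),('bar',118,118,.118),('bar2',140,135,.118)): P(n,s,S,x,y,z)
for n,x,y,z in(('plateL',238,103,.082),('clip',240,99,.09),('nose',0,0,.09),('bar',305,57,.118)): P('Q'+n,q,Q,x,y,z)
for n,x,y,z in(('panel top',258,92,.061),('pt2',275,125,.061)): P(n,s,S,x,y,z)
for n,x,y,z in(('panelQ end',533,115,.061),('panelQ near',488,205,.061),('pull',540,160,.04)): P(n,q,Q,x,y,z)
for n,x,y in(('l',257,280),('b',325,343),('r',450,285),('t',375,225)): P('press '+n,s,S,x,y,0.01)
P('tall',s,S,215,362,0);P('wide',s,S,440,405,0)
```

```text
jar S L [0.6583 0.1565 0.04  ]
jar S R [0.6162 0.1833 0.04  ]
jar S far [0.6284 0.1533 0.04  ]
jar S near [0.6484 0.1888 0.04  ]
jar S Bbase [0.6511 0.1893 0.    ]
jar Q L [0.6609 0.1694 0.04  ]
jar Q R [0.6129 0.1612 0.04  ]
jar Q far [0.6418 0.1448 0.04  ]
jar Q near [0.6331 0.1843 0.04  ]
warmer top a [ 0.6714 -0.2877  0.08  ]
warmer top b [ 0.5157 -0.2741  0.08  ]
warmer top c [ 0.5379 -0.1096  0.08  ]
warmer top d [ 0.6869 -0.1438  0.08  ]
warmer topQ a [ 0.6595 -0.3029  0.08  ]
warmer topQ d [ 0.6899 -0.1452  0.08  ]
plateL [ 0.6403 -0.2215  0.082 ]
plateR [ 0.5339 -0.1811  0.082 ]
plT [ 0.5648 -0.2606  0.082 ]
plB [ 0.61   -0.1526  0.082 ]
clip [ 0.6429 -0.1896  0.09  ]
nose [ 0.5769 -0.1618  0.09  ]
bar [ 0.5923 -0.2165  0.118 ]
bar2 [ 0.586  -0.1761  0.118 ]
QplateL [ 0.6399 -0.2     0.082 ]
Qclip [ 0.6366 -0.1916  0.09  ]
Qnose [ 0.8867 -0.3539  0.09  ]
Qbar [ 0.5874 -0.2217  0.118 ]
panel top [ 0.4051 -0.256   0.061 ]
pt2 [ 0.4211 -0.1883  0.061 ]
panelQ end [ 0.3981 -0.2629  0.061 ]
panelQ near [ 0.4238 -0.0993  0.061 ]
pull [ 0.3885 -0.2223  0.04  ]
press l [ 0.5399 -0.0223  0.01  ]
press b [0.529  0.0957 0.01  ]
press r [0.3758 0.0916 0.01  ]
press t [ 0.3882 -0.0322  0.01  ]
tall [0.629  0.0516 0.    ]
wide [ 0.4754  0.218  -0.    ]
```

The pale jar measures about 48 mm across with its centre near (0.637, 0.168), so it is the small jar. I'll move above it and look with the wrist camera.

```bash
cat >> h.py <<'E'
from scipy.spatial.transform import Rotation as Ro
def go(X,yaw=None):
    s=status.get_obs(); R=Ro.from_euler('xyz',s['ee_rot']).as_matrix(); y=s['ee_rot'][2]
    print('pos',np.round(s['ee_pos'],4),'rot',np.round(s['ee_rot'],3),'t',s['clock'])
    if yaw is not None:
        dy=(yaw-y+np.pi/2)%np.pi-np.pi/2; print('turn z units',round(-dy/.08,2)); R=R@Ro.from_euler('z',-dy).as_matrix()
    print('shift units (after turn)',np.round(R.T@(np.array(X)-s['ee_pos'])/.05,2))
E
python3 -m crank '[[0,0,0,0,0,-1],[0,0,0,0,0,-1],[0,0,0,0,0,-1],[-0.9,-0.67,0,0,0,0],[-0.9,-0.67,0,0,0,0],[-0.9,-0.67,0,0,0,0],[-0.9,-0.67,0,0,0,0],[-0.9,-0.67,0,0,0,0],[-0.9,-0.67,0,0,0,0],[-0.9,-0.67,0,0,0,0],[-0.9,-0.67,0,0,0,0],[-0.9,-0.67,0,0,0,0],[-0.9,-0.67,0,0,0,0],[0,0,0,0,0,0],[0,0,0,0,0,0]]' 1 20
python3 - <<'E'
from h import *
pic('wrist','w1.png'); go([.637,.168,.2],2.98)
E
```

```text
clock: 2.02
ee_pos: [0.634, 0.173, 0.2262]
ee_rot: [3.141, -0.001, 2.98]
ft_force: [0.2, 0.9, 0.3]
opening: 0.0916
grasp_force: 0.0
pos [0.6336 0.1739 0.2264] rot [ 3.141e+00 -1.000e-03  2.982e+00] t 2.075
turn z units 0.02
shift units (after turn) [-0.09 -0.11  0.53]
```

View pics/w1.png

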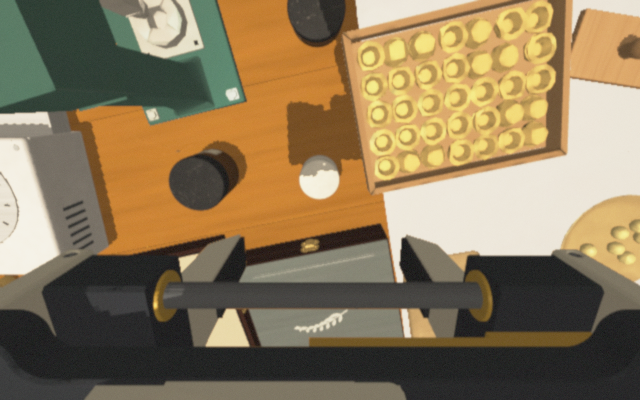

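The wrist view shows the jar lid at (320,178), centred between the fingers. The tray corner is at (372,190), so I'll narrow the opening to about 62 mm. The press, tall jar and wide jar are well clear.

Run:
```python
from h import *
d=pic('wrist'); g=cv2.cvtColor(d['img'],cv2.COLOR_RGB2HSV)
m=cv2.inRange(g[150:210,290:350],(0,0,110),(180,70,255)); 
n,l,st,c=cv2.connectedComponentsWithStats(m); i=1+st[1:,4].argmax(); print(st[i],c[i]+[290,150])
x,y,w,h=st[i][:4]
for p in((320,178),(290+x+w/2,150+y+h/2),(372,190),(390,228)): print(onz(d,*p,.04).round(4))
print((onz(d,290+x+w,175,.04)-onz(d,290+x,175,.04)).round(4))
```

```text
[   9    6   39   43 1331] [318.11795642 177.51164538]
[0.6345 0.1707 0.04  ]
[0.6337 0.169  0.04  ]
[0.6593 0.2304 0.04  ]
[0.7126 0.2474 0.04  ]
[0.0074 0.0459 0.    ]
```

```bash
python3 -m crank '[[-0.08,-0.1,0.3,0,0,0],[0,0,0.9,0,0,0],[0,0,0.9,0,0,0],[0,0,0.9,0,0,0],[0,0,0.8,0,0,0],[0,0,0.3,0,0,0],[0,0,0.12,0,0,0],[0,0,0,0,0,0],[0,0,0,0,0,0]]' 0.35
python3 -c "
from h import *
go([.637,.169,.013])"
```

```text
clock: 3.25
ee_pos: [0.6385, 0.1675, 0.0172]
ee_rot: [3.14, 0.002, 2.981]
ft_force: [0.1, -0.9, -0.1]
opening: 0.0618
grasp_force: 0.0
pos [0.6385 0.1675 0.0172] rot [3.140e+00 2.000e-03 2.981e+00] t 3.25
shift units (after turn) [0.04 0.02 0.08]
```

```bash
python3 -m crank '[[0.02,0.02,0.06,0,0,0],[0,0,0,0,0,0],[0,0,0,0,0,0],[0,0,0,0,0,0],[0,0,0,0,0,0],[0,0,0,0,0,0]]' -1 20
python3 -m crank '[[0,0,-0.2,0,0,0],[0,0,-0.6,0,0,0],[0,0,-1,0,0,0],[0,0,-1,0,0,0],[0,0,-0.6,0,0,0],[0,0,0,0,0,0]]'
python3 - <<'E'
from h import *
pic('wrist','w2.png'); go([.66,-.02,.19])
E
```

```text
clock: 4.0
ee_pos: [0.6367, 0.1686, 0.013]
ee_rot: [3.141, -0.0, 2.981]
ft_force: [-2.9, 0.8, 5.1]
opening: 0.0479
grasp_force: 20.0
clock: 4.75
ee_pos: [0.6384, 0.1683, 0.1858]
ee_rot: [3.139, 0.005, 2.98]
ft_force: [0.7, -0.3, -2.6]
opening: 0.0478
grasp_force: 20.0
pos [0.6372 0.168  0.1836] rot [3.141e+00 2.000e-03 2.980e+00] t 4.8
shift units (after turn) [-1.05 -3.64 -0.13]
```

View pics/w2.png

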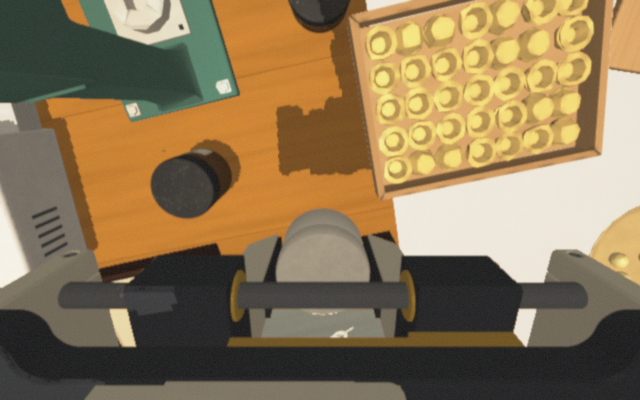

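The jar is held upright between the fingers, with its lid at about (323,245). Before crossing I'll check the heights of the press knob and the open box lid.

Run:
```python
from h import *
import pickle
D=pickle.load(open('d0.pkl','rb')); S,Q=D['scene'],D['side']
def tri(a,b):
    c1,r1=ray(S,*a);c2,r2=ray(Q,*b); k=np.linalg.lstsq(np.c_[r1,-r2],c2-c1,rcond=None)[0]
    p,q=c1+k[0]*r1,c2+k[1]*r2; print(((p+q)/2).round(3),np.linalg.norm(p-q).round(4))
tri((341,85),(378,137)); tri((326,103),(353,144))
tri((204,117),(289,129)); tri((136,140),(240,128)); tri((217,177),(287,172))
tri((220,189),(288,187))
```

```text
[ 0.36  -0.018  0.281] 0.0012
[0.44  0.028 0.271] 0.003
[ 0.715 -0.196  0.209] 0.0137
[ 0.914 -0.189  0.205] 0.0055
[ 0.725 -0.15   0.03 ] 0.0335
[ 0.723 -0.165 -0.044] 0.0196
```

```bash
python3 -m crank '[[0,0,-0.8,0,0,0],[0,0,-0.8,0,0,0],[-0.08,-0.5,-0.7,0,0,0],[-0.08,-0.76,0,0,0,0],[-0.1,-0.76,0,0,0,0],[-0.1,-0.76,0,0,0,0],[-0.1,-0.76,0,0,0,0],[-0.1,-0.76,0,0,0,0],[0.4,-0.5,0,0,0,0],[0.4,-0.5,0,0,0,0],[0.4,-0.5,0,0,0,0],[0.4,-0.5,0.2,0,0,0],[0.4,-0.5,0.2,0,0,0],[0.4,-0.4,0.2,0,0,0],[0.4,-0.4,0.2,0,0,0],[0,0,0,0,0,0],[0,0,0,0,0,0]]'
python3 - <<'E'
from h import *
import pickle
d=pic('wrist','w3.png'); pickle.dump(d,open('w3.pkl','wb')); go([.465,-.189,.25],2.986)
E
```

```text
clock: 6.92
ee_pos: [0.4653, -0.1884, 0.2569]
ee_rot: [3.141, -0.001, 2.981]
ft_force: [0.5, 0.3, -1.4]
opening: 0.0478
grasp_force: 20.0
pos [ 0.4658 -0.1882  0.2572] rot [ 3.141e+00 -1.000e-03  2.982e+00] t 6.975
turn z units -0.05
shift units (after turn) [ 0.01 -0.02  0.14]
```

View pics/w3.png

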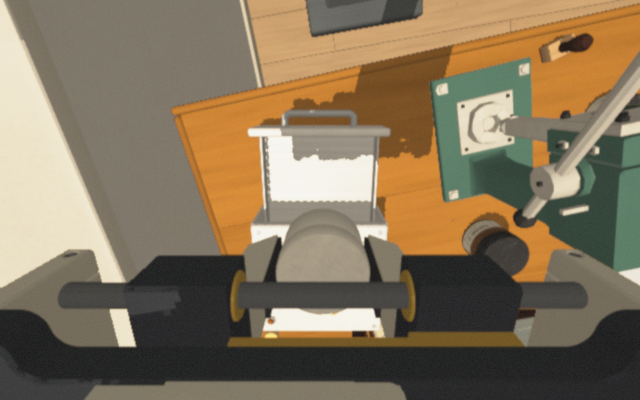

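The wrist view shows the drawer. Its panel top runs from (249,131) to (389,131), the pull is at (320,113), and the warmer's front top edge is near row 223. The press is clear to the right.

Run:
```python
from h import *
import pickle
d=pickle.load(open('w3.pkl','rb'))
A=onz(d,249,132,.061);B=onz(d,389,131,.061);C=onz(d,252,223,.08);E=onz(d,386,223,.08)
print(A,B,np.linalg.norm(A-B));print(C,E,np.linalg.norm(C-E))
v=(B-A)/np.linalg.norm(A-B);w=(E-C)/np.linalg.norm(E-C); print('yaw',np.arctan2(-v[0],v[1]),np.arctan2(-w[0],w[1]))
i=(onz(d,262,137,.061)+onz(d,377,137,.061))/2;print('inner top',i, 'pull',onz(d,320,113,.044))
for u in (266,377): print('wall',onz(d,u,170,.035))
```

```text
[ 0.40062996 -0.26515801  0.061     ] [ 0.4257909 -0.103268   0.061    ] 0.1638336006545765
[ 0.50630039 -0.28232056  0.08      ] [ 0.53256127 -0.12091916  0.08      ] 0.16352383409776117
yaw -0.15418640332484065 -0.16129196674535937
inner top [ 0.4195611  -0.18463233  0.061     ] pull [ 0.39335036 -0.17984142  0.044     ]
wall [ 0.45290485 -0.26127157  0.035     ]
wall [ 0.47619228 -0.11808353  0.035     ]
```

```bash
python3 -m crank '[[0.02,-0.07,0.4,0,0,0],[0,0,0.8,0,0,0],[0,0,0.8,0,0,0],[0,0,0.8,0,0,0],[0,0,0.7,0,0,0],[0,0,0.5,0,0,0],[0,0,0.3,0,0,0],[0,0,0.12,0,0,0],[0,0,0.06,0,0,0],[0,0,0,0,0,0],[0,0,0,0,0,0]]'
python3 -c "
from h import *
go([.465,-.192,.0255])"
```

```text
clock: 8.35
ee_pos: [0.4642, -0.1923, 0.0343]
ee_rot: [-3.142, 0.001, 2.981]
ft_force: [0.5, 0.8, -2.4]
opening: 0.048
grasp_force: 20.0
pos [ 0.4642 -0.1923  0.0343] rot [-3.142e+00  1.000e-03  2.981e+00] t 8.35
shift units (after turn) [-0.02  0.01  0.18]
```

```bash
python3 -m crank '[[0,0,0.1,0,0,0],[0,0,0.04,0,0,0],[0,0,0.02,0,0,0],[0,0,0,0,0,0],[0,0,0,0,0,0]]'
```

```text
clock: 8.98
ee_pos: [0.4638, -0.1922, 0.0257]
ee_rot: [3.142, 0.0, 2.981]
ft_force: [1.2, -0.4, -0.4]
opening: 0.0479
grasp_force: 20.0
```

```bash
python3 -m crank '[[0,0,0.02,0,0,0],[0,0,0,0,0,0],[0,0,0,0,0,0]]'
python3 -m crank '[[0,0,0,0,0,0],[0,0,0,0,0,0],[0,0,0,0,0,0],[0,0,0,0,0,0]]' 0.45
python3 -m crank '[[0,0,-0.1,0,0,0],[0,0,-0.4,0,0,0],[0,0,-0.8,0,0,0],[0,0,-0.8,0,0,0],[0,0,-0.8,0,0,0],[0,0,-0.4,0,0,0],[0,0,0,0,0,0]]'
python3 - <<'E'
from h import *
import pickle
d=pic('wrist','w4.png'); pickle.dump(d,open('w4.pkl','wb')); go([.33,-.17,.19])
E
```

```text
clock: 9.35
ee_pos: [0.4639, -0.1922, 0.0249]
ee_rot: [3.142, 0.0, 2.981]
ft_force: [0.2, 0.9, 2.0]
opening: 0.0477
grasp_force: 20.0
clock: 9.85
ee_pos: [0.4637, -0.1921, 0.0247]
ee_rot: [3.142, -0.0, 2.981]
ft_force: [-0.5, -0.7, 0.5]
opening: 0.0666
grasp_force: 0.0
clock: 10.72
ee_pos: [0.4647, -0.1925, 0.1914]
ee_rot: [-3.141, 0.004, 2.981]
ft_force: [0.0, 0.2, -0.4]
opening: 0.0667
grasp_force: 0.0
pos [ 0.4639 -0.1921  0.1901] rot [3.142e+00 1.000e-03 2.981e+00] t 10.775
shift units (after turn) [ 2.71  0.01 -0.  ]
```

View pics/w4.png

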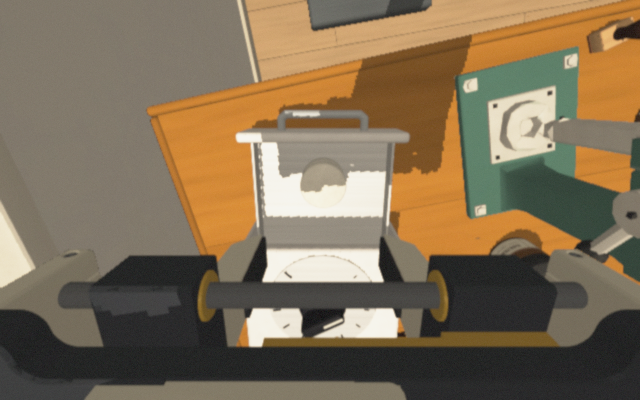

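The jar stands upright in the drawer at (323,182), clear of the walls, and the dial is visible at (322,315). Next I'll move the shut fingers in front of the pull.

```bash
python3 -m crank '[[0.4,0,0,0,0,0],[0.7,0,0,0,0,0],[0.7,0,0,0,0,0],[0.5,0,0,0,0,0],[0,0,0.5,0,0,0],[0,0,0.8,0,0,0],[0,0,0.8,0,0,0],[0,0,0.7,0,0,0],[0,0,0.45,0,0,0],[0,0,0,0,0,0],[0,0,0,0,0,0]]' -1 20
python3 -c "
from h import *
go([.355,-.175,.025],2.985)"
```

```text
clock: 12.15
ee_pos: [0.35, -0.1738, 0.0274]
ee_rot: [3.142, -0.001, 2.98]
ft_force: [0.1, -0.1, 0.8]
opening: 0.0006
grasp_force: 0.0
pos [ 0.35   -0.1738  0.0274] rot [ 3.142e+00 -1.000e-03  2.980e+00] t 12.15
turn z units -0.06
shift units (after turn) [-0.1  -0.01  0.05]
```

```bash
python3 -m crank '[[-0.1,0,0.05,0,0,0],[-0.15,0,0,0,0,0],[-0.15,0,0,0,0,0],[-0.2,0,0,0,0,0],[-0.2,0,0,0,0,0],[-0.2,0,0,0,0,0],[-0.2,0,0,0,0,0],[-0.2,0,0,0,0,0],[-0.2,0,0,0,0,0],[-0.2,0,0,0,0,0],[-0.2,0,0,0,0,0],[-0.15,0,0,0,0,0],[-0.1,0,0,0,0,0],[-0.05,0,0,0,0,0],[0,0,0,0,0,0]]'
```

```text
clock: 14.02
ee_pos: [0.4641, -0.1922, 0.0248]
ee_rot: [-3.142, 0.001, 2.981]
ft_force: [0.6, -0.0, 0.1]
opening: 0.0004
grasp_force: 0.0
```

```bash
for i in 1 2 3; do python3 -m crank '[[-0.08,0,0,0,0,0],[0,0,0,0,0,0]]' | egrep "pos|ft"; done
```

```text
ee_pos: [0.4681, -0.1928, 0.0248]
ft_force: [0.2, 0.5, 0.0]
ee_pos: [0.4722, -0.1935, 0.0248]
ft_force: [0.0, 0.1, 0.3]
ee_pos: [0.4762, -0.1941, 0.0248]
ft_force: [0.2, 0.2, -0.1]
```

Run:
```python
from h import *
a=pic('wrist')['img'];b=pic('scene')['img'][85:205,205:365]
cv2.imwrite('pics/c5.png',np.hstack([cv2.resize(a,(400,250)),cv2.resize(b,(333,250),interpolation=cv2.INTER_CUBIC)])[:,:,::-1])
```

```text
(no output)
```

View pics/c5.png

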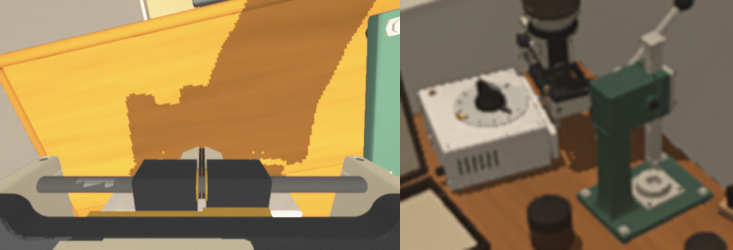

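The drawer is almost shut. I'll keep pushing in small steps until the force rises.

```bash
for i in 1 2 3 ; do python3 -m crank '[[-0.06,0,0,0,0,0],[0,0,0,0,0,0]]' | egrep "pos|ft"; done
```

```text
ee_pos: [0.4788, -0.1946, 0.0247]
ft_force: [-0.0, -0.4, 0.7]
ee_pos: [0.4803, -0.1948, 0.0245]
ft_force: [-5.3, 1.3, 3.5]
ee_pos: [0.4803, -0.1948, 0.0241]
ft_force: [-12.6, 1.7, 10.0]
```

```bash
python3 -m crank '[[0.3,0,-0.1,0,0,0],[0.4,0,-0.6,0,0,0],[0.2,0,-0.9,0,0,0],[0,0,-0.9,0,0,0],[0,0,-0.9,0,0,0],[0,0,-0.9,0,0,0],[-0.5,0,-0.9,0,0,0],[-0.7,0,0,0,0,0],[-0.7,0,0,0,0,0],[-0.7,0,0,0,0,0],[-0.5,0,0,0,0,0],[0,0,0,0,0,0],[0,0,0,0,0,0]]' 0.2
python3 - <<'E'
from h import *
import pickle
d=pic('wrist'); pickle.dump(d,open('w5.pkl','wb')); go([.597,-.205,.25])
cv2.imwrite('pics/c6.png',cv2.resize(d['img'][60:280,170:470],(750,550),interpolation=cv2.INTER_CUBIC)[:,:,::-1])
E
```

```text
clock: 17.25
ee_pos: [0.5924, -0.2133, 0.2848]
ee_rot: [-3.142, -0.0, 2.98]
ft_force: [-0.6, 0.2, 0.4]
opening: 0.0556
grasp_force: 0.0
pos [ 0.5922 -0.2133  0.285 ] rot [3.142 0.    2.98 ] t 17.3
shift units (after turn) [-0.07  0.18  0.7 ]
```

View pics/c6.png

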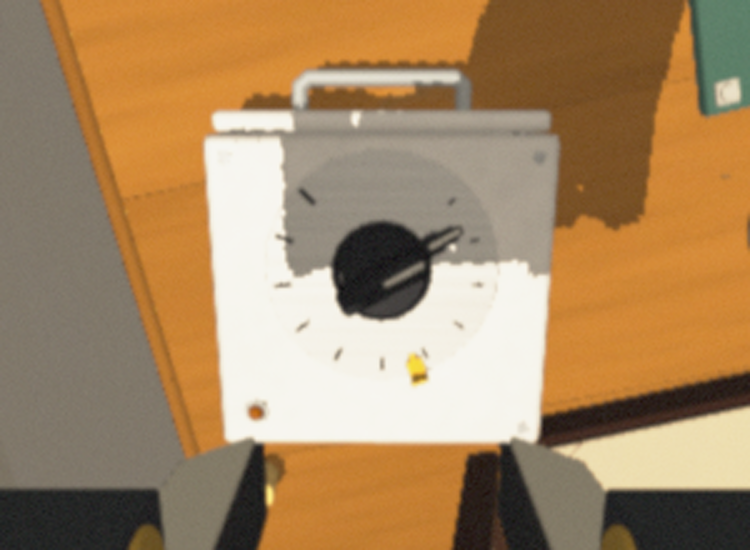

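The drawer panel is flush shut. In the crop the pointer tip is at (460,232), the brass clip at (416,365) and the plate centre at (382,264). Next I'll work out the angles.

Run:
```python
from h import *
import pickle
d=pickle.load(open('w5.pkl','rb')); f=lambda x,y,z:onz(d,170+x/2.5-.3,60+y/2.5-.3,z)
L,R,T,B=[f(*p,.082) for p in((266,265),(499,265),(382,149),(382,380))]
print('widths',np.linalg.norm(L-R),np.linalg.norm(T-B)); c=(L+R+T+B)/4; c2=np.array([((L+R)/2)[0],0,0])
print('centre',(L+R)/2,(T+B)/2)
print('skirt',f(382,270,.094))
wy=-.157
cc=f(382,268,.09); cc=c
def ang(P): 
    v=Ro.from_euler('z',-wy).as_matrix()@(P-c); return (3*np.pi/4-np.arctan2(v[1],v[0]))%(2*np.pi),np.hypot(v[0],v[1])
for n,p in(('ptr tip z.09',(460,232,.09)),('ptr tip .094',(460,232,.094)),('bar top tip',(455,237,.118)),('bar other end top',(345,302,.118)),('bar2',(385,285,.118)),('clip base outer',(420,380,.083)),('clip top',(416,362,.094)),('clip inner top',(413,354,.094)),('clip',(416,370,.09)),('tick0',(452,200,.082)),('tick135',(382,364,.082)),('tick270',(307,196,.082)),('tickR',(478,285,.082))): P=f(*p); print(n,P.round(4),np.round(ang(P),3))
h=cv2.cvtColor(d['img'],cv2.COLOR_RGB2HSV); m=cv2.inRange(h,(18,150,120),(35,255,255)); m[:190]=0;m[225:]=0;m[:,:320]=0;m[:,350:]=0
mo=cv2.moments(m,True); u,v=mo['m10']/mo['m00'],mo['m01']/mo['m00'];print(m.sum()/255,u,v)
for z in(.086,.09,.094): print('clip',ang(onz(d,u,v,z)))
```

```text
widths 0.11514656410119518 0.11601263776593274
centre [ 0.5826186  -0.21160268  0.082     ] [ 0.58511184 -0.21225938  0.082     ]
skirt [ 0.58256014 -0.21184485  0.094     ]
ptr tip z.09 [ 0.5712 -0.1723  0.09  ] [0.319 0.042]
ptr tip .094 [ 0.5705 -0.1726  0.094 ] [0.301 0.041]
bar top tip [ 0.5682 -0.177   0.118 ] [0.206 0.038]
bar other end top [ 0.5894 -0.2299  0.118 ] [3.472 0.019]
bar2 [ 0.5845 -0.2108  0.118 ] [1.164e+00 1.000e-03]
clip base outer [ 0.6452 -0.2021  0.083 ] [2.04  0.062]
clip top [ 0.6313 -0.2026  0.094 ] [2.005 0.048]
clip inner top [ 0.6269 -0.2035  0.094 ] [2.005 0.044]
clip [ 0.6369 -0.2033  0.09  ] [2.038 0.054]
tick0 [ 0.5567 -0.1735  0.082 ] [0.013 0.047]
tick135 [ 0.6337 -0.2202  0.082 ] [2.363 0.05 ]
tick270 [ 0.5436 -0.242   0.082 ] [4.699 0.05 ]
tickR [ 0.6003 -0.1663  0.082 ] [0.973 0.049]
48.0 336.3333333333333 207.33333333333334
clip (np.float64(2.034472389865309), np.float64(0.05474659413794233))
clip (np.float64(2.0294625478903106), np.float64(0.053338555031549044))
clip (np.float64(2.0241811742203213), np.float64(0.051931927217416574))
```

Run:
```python
from h import *
s=status.get_obs(); print(np.round(s['joint_positions'],2)); go([.5838,-.2119,.2],1.889-np.pi)
```

```text
[ 0.06  0.41  0.3   1.49 -0.12  1.26  1.78]
pos [ 0.5922 -0.2133  0.285 ] rot [3.142 0.    2.98 ] t 17.3
turn z units 13.64
shift units (after turn) [ 0.08 -0.15  1.7 ]
```

```bash
python3 -m crank '[[0,0,0,0,0,0.6],[0,0,0,0,0,1],[0,0,0,0,0,1],[0,0,0,0,0,1],[0,0,0,0,0,1],[0,0,0,0,0,1],[0,0,0,0,0,1],[0,0,0,0,0,1],[0,0,0,0,0,1],[0,0,0,0,0,1],[0,0,0,0,0,1],[0,0,0,0,0,1],[0,0,0,0,0,1],[0,0,0,0,0,1],[0.08,-0.15,0.8,0,0,0],[0,0,0.8,0,0,0],[0,0,0.6,0,0,0],[0,0,0,0,0,0],[0,0,0,0,0,0]]' 0.1
python3 -c "
from h import *
go([.5838,-.2119,.099],1.889)"
```

```text
clock: 19.68
ee_pos: [0.585, -0.2122, 0.1763]
ee_rot: [3.14, 0.001, 1.892]
ft_force: [-0.6, -0.9, -0.2]
opening: 0.0508
grasp_force: 0.0
pos [ 0.585  -0.2122  0.1763] rot [3.140e+00 1.000e-03 1.892e+00] t 19.675
turn z units 0.04
shift units (after turn) [ 0.01 -0.02  1.55]
```

```bash
python3 -m crank '[[0,-0.02,0.5,0,0,0],[0,0,0.6,0,0,0],[0,0,0.3,0,0,0],[0,0,0.12,0,0,0],[0,0,0,0,0,0],[0,0,0,0,0,0]]' 0.1 | egrep "pos|ft"
python3 -m crank '[[0,0,0,0,0,0],[0,0,0,0,0,0],[0,0,0,0,0,0],[0,0,0,0,0,0],[0,0,0,0,0,0]]' -1 20
```

```text
ee_pos: [0.5844, -0.2123, 0.0997]
ft_force: [0.3, -0.3, -0.7]
clock: 21.05
ee_pos: [0.5844, -0.2118, 0.0988]
ee_rot: [3.141, 0.0, 1.893]
ft_force: [2.8, 0.0, -1.4]
opening: 0.0132
grasp_force: 20.0
```

```bash
python3 -m crank '[[0,0,0,0,0,0.5],[0,0,0,0,0,1],[0,0,0,0,0,1],[0,0,0,0,0,1],[0,0,0,0,0,1],[0,0,0,0,0,1],[0,0,0,0,0,1],[0,0,0,0,0,1],[0,0,0,0,0,1],[0,0,0,0,0,0]]' | egrep "pos|ft|rot|opening"
python3 -m crank '[[0,0,0,0,0,1],[0,0,0,0,0,1],[0,0,0,0,0,1],[0,0,0,0,0,1],[0,0,0,0,0,1],[0,0,0,0,0,1],[0,0,0,0,0,1],[0,0,0,0,0,1],[0,0,0,0,0,1],[0,0,0,0,0,1],[0,0,0,0,0,1],[0,0,0,0,0,1],[0,0,0,0,0,1],[0,0,0,0,0,0],[0,0,0,0,0,0]]'
```

```text
ee_pos: [0.5848, -0.2118, 0.0988]
ee_rot: [3.14, -0.0, 1.211]
ft_force: [5.5, 0.5, -3.2]
opening: 0.0126
clock: 24.18
ee_pos: [0.5851, -0.2122, 0.0989]
ee_rot: [3.14, -0.002, 0.173]
ft_force: [6.6, -1.9, -5.1]
opening: 0.0127
grasp_force: 20.0
```

```bash
python3 -m crank '[[0,0,0,0,0,0],[0,0,0,0,0,0],[0,0,0,0,0,0],[0,0,0,0,0,0],[0,0,-0.4,0,0,0],[0,0,-0.8,0,0,0],[0,0,-0.8,0,0,0],[0,0,-0.8,0,0,0],[0,0,-0.8,0,0,0],[0,0,0,0,0,0],[0,0,0,0,0,0]]' 0.0
python3 - <<'E'
from h import *
import pickle
d=pic('wrist');s=pic('scene'); pickle.dump((d,s),open('w6.pkl','wb'))
print(proj(d,[.5838,-.2119,.082]))
u,v=np.clip(proj(d,[.5838,-.2119,.082]).astype(int),[110,100],[530,300])
print(u,v)
a=cv2.resize(d['img'][v-100:v+100,u-110:u+110],(550,500),interpolation=cv2.INTER_CUBIC)
b=cv2.resize(s['img'][110:190,205:245+60],(250,200),interpolation=cv2.INTER_CUBIC)
b=np.vstack([b,np.zeros((300,250,3),np.uint8)])
cv2.imwrite('pics/c7.png',np.hstack([a,b])[:,:,::-1])
E
```

```text
clock: 25.55
ee_pos: [0.5835, -0.212, 0.2791]
ee_rot: [-3.141, -0.0, 0.173]
ft_force: [0.2, 0.7, -0.3]
opening: 0.0459
grasp_force: 0.0
[322.33188765 174.6674245 ]
322 174
```

View pics/c7.png

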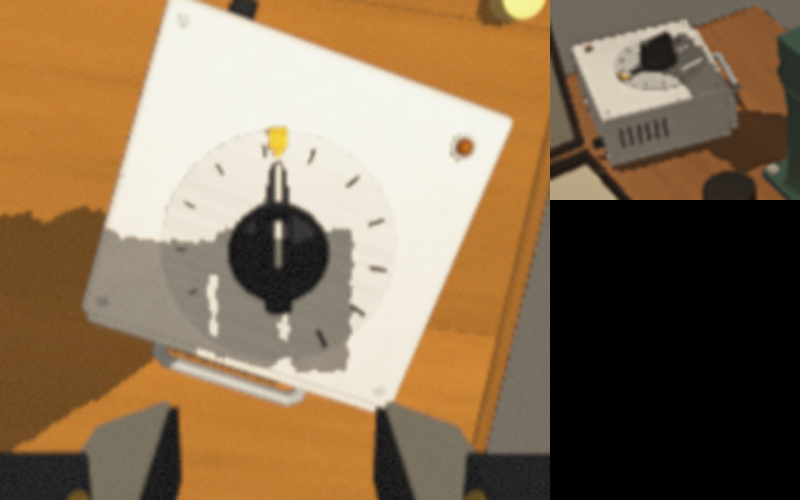

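The pointer tip at (278,165) lines up with the clip at (278,140), and the drawer looks flush. I'll check the panel gap with numbers and then hand in.

Run:
```python
from h import *
import pickle
d=pickle.load(open('w5.pkl','rb')); f=lambda x,y,z:onz(d,170+x/2.5-.3,60+y/2.5-.3,z)
u=np.array([.9877,-.156,0]);c=np.array([.5838,-.2119,0])
for n,p in(('panel outer top',(382,111,.061)),('panel inner top, visible',(382,132,.061)),('warmer front top',(382,136,.08)),('back',(382,440,.08)),('bar',(382,77,.044))): print(n,((f(*p)-c)@u).round(4))
```

```text
panel outer top -0.0736
panel inner top, visible -0.0637
warmer front top -0.0625
back 0.0944
bar -0.09
```

```bash
python3 -c "
from cell import arm
print(arm.finish_job())"
```

```text
the job is handed in; nothing more can be done
None
```

The job is handed in after about 26 s on the robot's clock: the small jar stands in the drawer, the drawer is shut flush to within about 1 mm by camera, and the dial's pointer lines up with the brass clip; the verdict itself was not shown.

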